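# Scan a covered shell into its job

## Robot

A 6-joint arm with a two-finger parallel gripper is mounted at the origin on the work surface; the furniture and walls round the work are solid. World frame = base frame: x ahead of the robot, y to its left, z up, the work surface at z = 0. Lengths are in mm, angles in rad, forces in N, time in s.
With the tool pointing down it reaches from about 275 to 825 mm from the base axis. Payload 5.2 kg.
Tool frame: the origin (TCP) lies on the centre line of the jaws, within the pads' length; the fingertips stand 22 mm ahead of it and the grasp point (between the pads) lies 3 mm ahead of it; z points along the fingers, y is the line along which they close (so a half turn about z gives the same grasp; the last joint's range is limited). The gripper opens to 93 mm and grips with 3 to 60 N. Pads are 15 mm wide; open, the fingers measure 128 mm over their backs; the gripper's body (75 mm by 188 mm) begins 65 mm behind the grasp point.
Start: joints at [-1.476, 0.259, 1.535, -0, 1.348, -0.203], TCP at [161.401, -525.79, 240.653] pointing down, gripper open.
Joint ranges: [-3.14, 3.14], [-0.91, 2.08], [0.19, 2.58], [-1.22, 4.36], [0.22, 2.71], [-3.12, 3.12]. Speed limits (rad/s): [2.57, 2.57, 3.14, 3.14, 3.14, 3.14].

## Interface

Orientations are given as [roll, pitch, yaw] about the fixed x, y, z axes, in that order (R = Rz(yaw) Ry(pitch) Rx(roll)).
In Python, from cell import readout, imaging, workorder gives the robot as it stands. The module is installed in compiled form; this text tells all that it offers.
- The arm moves only by the tool drive_tool, never from a script. Its argument "plan" is a list of rows, each a list of 5 numbers: the finger opening in mm, from 0 to 93, then the shift along the world's x, y, z each as a share of 0.04 m, from -1 to 1, then the turn about the world's z as a share of 5 degrees, from -1 to 1. In form: [[fingers, x, y, z, spin], ...]. A call has exactly 5 rows; each row shifts and turns the commanded pose from where the row before left it; what a row does not reach is not made up. A row lasts 1/8 s, in which the tool goes at most 62.5 mm and 10.7 degrees, less where a joint would pass 70% of its speed; a pose out of reach is approached as far as the arm can. A call with a number of a shift or a turn outside -1 to 1 is refused whole. A call with a gripper value outside its range is refused whole. The fingers move at their own pace and stop on an object; the grip force is fixed at half the most. Time passes only in rows, so rows that do not move let the fingers close, or fill a call up. It gives the time, the measured TCP pose, the force, the opening and the grip force at its end, in the units of the state.
- readout.sense(): the state, without advancing time (a new reading comes with each control period).
- imaging.camera(name): name is "scene" or "side" or "wrist"; returns a dict with "pixels" (400x640x3 uint8, blue, green, red), "K" (3x3 intrinsics, pixels), "T" (4x4, takes a point from camera to world coordinates). Camera axes: x right, y down, z forward; pixel columns grow to the right and rows downward; lengths in mm; the calibration is good to about 2 mm. A picture is of the moment at which its call begins. There is no depth.
- workorder.finish_job(): hands the job in; it is judged then, once.
The state is a dict: "time_s": time; "joint_pos": joint angles; "qvel": joint speeds; "joint_efforts": joint torques, N m; "ee_pos": TCP position; "orientation": TCP orientation; "contact_force": force on the tool from outside, world axes, zero at the start; "ft_torque": the same for the moment, N m; "grip_width": finger opening in mm; "grasp_force": force on a finger pad.
Only numpy, scipy, OpenCV 4.12 (cv2) and the standard library are available. Lean on these libraries where they do the work, as an engineer would, in place of code of your own. Each camera call takes 0.05 s, during which the arm holds its last target. There are 200 camera calls.

## Task

Scan the phone shell in the tilted reading station. Pull the station's spring index knob to free the blue cover, then slide the cover to the left until the pin snaps fully home in the second index hole; then take the hand-held code reader out of its holder, hold it square to the code label with its window about 65 mm off and the beam on the middle of the label, keep it still there for a full second and a half, and stand the reader back in its holder, nose down. Do not touch the station with the reader and leave the things standing around alone.

Things in the scene. Friction and masses are not known exactly. Their poses are not given: they have to be found in the camera images.
- station: tilted reading station, fixed, 130 x 256 mm, 115 mm high without knob. Origin: centre of its underside; x away from the operator, y to his left, z up. Its plate slopes up along +x at 28 degrees and faces the operator (-x); plate normal (-sin 28, 0, cos 28 degrees) in this frame. A black phone shell 75 x 130 x 10 mm lies fixed on the right part (-y) of the plate under the cover
- code_label: white label 38 x 38 mm with a square black code, flat on the shell's face, under the cover at first. Origin: its centre; z = its outward normal (the plate's normal, 28 degrees from vertical), x = up the slope, y = level, to the left (the way the cover opens)
- cover (a joint): blue sheet cover (110 x 140 mm): metres slid to the left (station's +y), 0 = shut, at most 0.116; friction 2 N. The pin locks it at 0 and in the second hole, which is in an adjustable brass strip, 84 to 104 mm from the shut place, each time elsewhere: feel for it, sliding on with the knob let down until the pin drops in and blocks the cover
- plunger (a joint): spring index plunger on the cover: metres its knob is pulled out along the plate's normal, 0 = pin fully home, at most 0.013; spring 5 N at 0, 9 N at full pull. The pin clears the first hole at 0.0105; let down past that hole it rides at 0.009 to 0.010, after some 45 mm of cover travel at 0.007 to 0.008 (brass strip), and drops to 0 in the second hole
- knob_grip (a point): middle of the black round plunger knob, on its axis (the plate's normal): knob 29 mm across (31 at its upper rim), from 15 mm below to 13 mm above this point; metal collar 16 mm below, cover sheet 27 mm below. Moves with cover and plunger
- reader: hand-held code reader, 0.17 kg, 120 mm long, standing nose down in its holder. Origin: centre of the window at its nose; z runs from the window up the handle, the beam leaves along -z. Head: grey cone 54 mm across at the nose, up to 46 mm from the window; black handle 30 mm (x) x 34 mm (y) from 46 to 120 mm
- reader_grip (a point): point on the reader's axis in the handle, 86 mm from the window, 34 mm below the handle's end, good to grip across the 30 mm or 34 mm sides; axes as the reader's
- reader_focus (a point): the reader's focus, 65 mm in front of the window on the beam: this point must lie on the middle of the label; axes as the reader's
- holder: black and grey bench holder of the reader, fixed: 116 x 92 mm base with a square upright cup, 62 x 62 mm inside, walls 4 mm, rim 42 mm above the belt. Origin: under the cup's centre on the belt, z up
- holder_seat (a point): centre of the cup's floor, 12 mm above the belt: the reader's window stands here
- ink_tin: bystander: ink tin with blue label, 61 mm across, 50 mm high, origin under its centre
- tin_white: bystander: ink tin with grey label, 61 mm across, 50 mm high, origin under its centre
- glue: bystander: white glue bottle with red cap, 33 mm across, 94 mm high, origin under its centre
Not all that is in view belongs to the job. What is shaped like the reader but green or yellow is not meant.

How it is judged (in metres and radians):
On the way, in this order (a step that is already met when the one before it is completed fails the run):
1. the cover is open and its pin is home in the second hole (value of joint cover above 0.08 m and value of joint plunger below 0.003 m), for 0.3 s.
2. the held reader's focus is on the label's middle within 15 mm, square within 8 degrees, still for 1.2 s (distance between reader_focus and code_label below 0.015 m and angle between the z axis of reader and the z axis of code_label, either way round below 0.14 rad and linear speed of reader below 0.03 m/s and angular speed of reader below 0.2 rad/s and contact force between the fingers and reader above 1 N), for 1.2 s.
At the end, for the whole second after the job is handed in: the cover is open by more than 80 mm with its pin home in the second hole (plunger under 3 mm), and the reader stands at rest nose down in its holder, window within 12 mm of the seat and within 8 degrees of upright (all of step 1 and distance between reader and holder_seat below 0.012 m and angle between reader's own z axis and vertical below 0.15 rad and linear speed of reader below 0.02 m/s); the robot touches nothing.
It fails at once if the reader touches the station (over 2 N) (contact force between reader and station above 2 N).
It fails at once if the blue-label ink tin is moved over 15 mm (distance of ink_tin from where it was at the start of the episode above 0.015 m).
It fails at once if the grey-label ink tin is moved over 15 mm (distance of tin_white from where it was at the start of the episode above 0.015 m).
It fails at once if the glue bottle is moved over 15 mm (distance of glue from where it was at the start of the episode above 0.015 m).
It also fails if it takes over 64 s, if anything falls off the work surface, if the arm or the gripper's body presses on something with over 40 N, if the wrist force passes 120 N, or if a joint passes its speed limit or range.

## Working session

There is one attempt and no reset: what is moved stays moved. The work goes in short steps, Python scripts to look and compute and a tool call to move; the robot and the scene stay as the last step left them, time stands still between calls to the robot, and variables do not carry over. Pictures are saved under pics/ and viewed, at most 10 in all, crops included, and the job is handed in when it is done.

Besides the shell and the picture viewer there is one more tool, called after "Request:" in YAML: its name, and indented under it one key for each argument. drive_tool: Moves the arm, as the interface text tells. Shift numbers are shares of 0.04 m and turn numbers shares of 5 degrees, none past 1 either way. Its arguments: {"type":"object","properties":{"plan":{"type":"array","items":{"type":"array","items":{"type":"number"}}}},"required":["plan"]}

```bash
mkdir -p pics
cat > h.py <<'E'
import numpy as np, cv2
from cell import readout, imaging, workorder
def snap(n,f):
    c=imaging.camera(n); cv2.imwrite(f'pics/{f}.png',c['pixels']); np.savez(f'pics/{f}.npz',K=c['K'],T=c['T']); return c
def ray(f,u,v):
    d=np.load(f'pics/{f}.npz');K,T=d['K'],d['T']
    r=T[:3,:3]@np.linalg.solve(K,[u,v,1.]);return T[:3,3],r/np.linalg.norm(r)
def onz(f,u,v,z):
    o,r=ray(f,u,v);return o+r*(z-o[2])/r[2]
def proj(f,p):
    d=np.load(f'pics/{f}.npz');K,T=d['K'],d['T']
    q=K@(T[:3,:3].T@(np.array(p)-T[:3,3]));return q[:2]/q[2]
def tri(*obs):
    A=np.zeros((3,3));b=np.zeros(3);R=[ray(*o) for o in obs]
    for o,r in R:
        P=np.eye(3)-np.outer(r,r);A+=P;b+=P@o
    p=np.linalg.solve(A,b);return p,[np.linalg.norm((np.eye(3)-np.outer(r,r))@(p-o)) for o,r in R]
E
python3 - <<'E'
from h import *
for n in ['scene','side','wrist']:
    c=snap(n,n+'0');print(n,c['T'].round(2).tolist(),c['K'][0,0])
s=readout.sense();print(s['ee_pos'],s['orientation'],s['contact_force'],s['time_s'])
E
```

```text
scene [[-0.74, -0.26, 0.62, -775.32], [-0.67, 0.3, -0.68, 1446.99], [-0.01, -0.92, -0.4, 863.85], [0.0, 0.0, 0.0, 1.0]] 510.23738751374736
side [[0.89, -0.27, 0.37, -331.25], [-0.45, -0.49, 0.75, -1435.8], [-0.02, -0.83, -0.56, 1240.25], [0.0, 0.0, 0.0, 1.0]] 471.79834203204035
wrist [[0.29, -0.92, -0.26, 234.14], [-0.96, -0.28, -0.08, -502.07], [-0.0, 0.27, -0.96, 383.6], [0.0, 0.0, 0.0, 1.0]] 349.2546871402
[ 161.36886128 -525.41970749  240.01132814] [-3.14025235e+00 -2.78766541e-04  2.97780186e-01] [-0.2882763  -0.76519624 -0.26818185] 0.15
```

View pics/scene0.png

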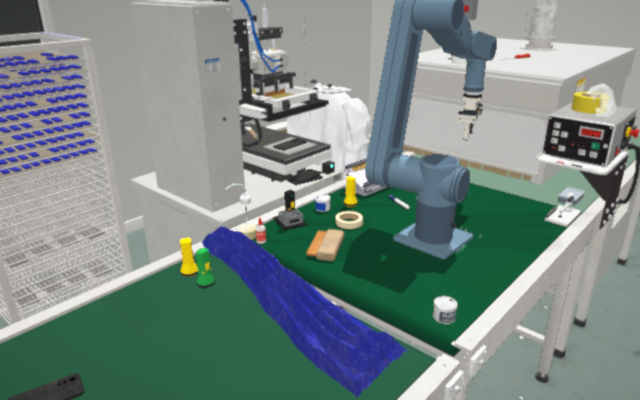

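View pics/side0.png

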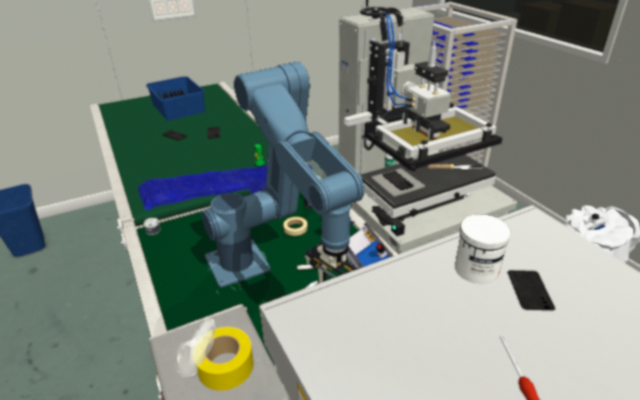

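Run:
```python
from h import *
a=cv2.imread('pics/scene0.png')[155:265,210:430];b=cv2.imread('pics/wrist0.png');
a=cv2.resize(a,(600,300),interpolation=cv2.INTER_CUBIC);b=cv2.resize(b,(480,300))
c=np.zeros((600,800,3),np.uint8);c[:300,:600]=a;c[300:,:480]=b;
d=cv2.imread('pics/side0.png')[200:300,270:400];c[300:546,480:800]=cv2.resize(d,(320,246),interpolation=cv2.INTER_CUBIC)
cv2.imwrite('pics/m1.png',c)
for uv in [(290,222),(322,212),(350,203),(262,242),(380,190),(187,272)]: print(uv,onz('scene0',*uv,0).round())
```

```text
(290, 222) [468. 243.   0.]
(322, 212) [435.  98.   0.]
(350, 203) [406. -41.   0.]
(262, 242) [431. 418.   0.]
(380, 190) [ 393. -231.    0.]
(187, 272) [464. 707.   0.]
```

View pics/m1.png

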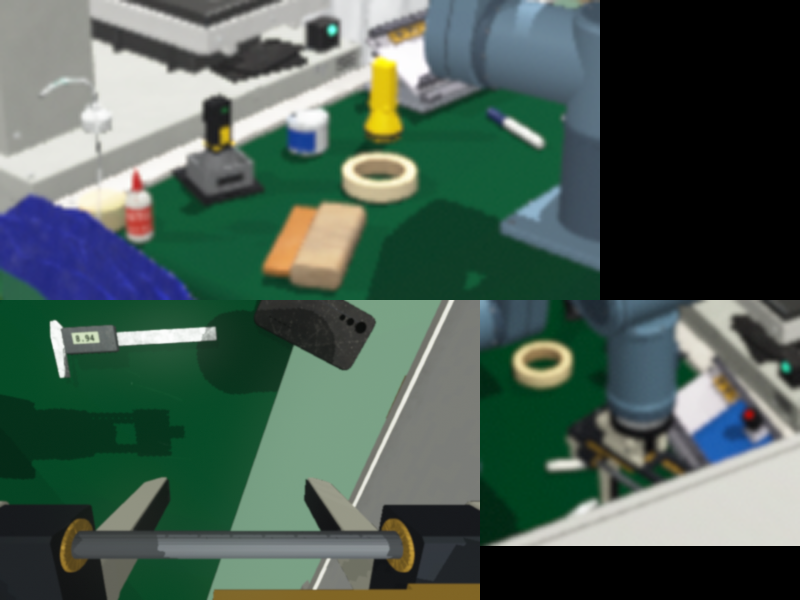

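Request:
drive_tool:
  plan:
    - [93,0.6,0.9,0.8,0]
    - [93,0.6,0.9,0.8,0]
    - [93,0.6,0.9,0.8,0]
    - [93,0.6,0.9,0.8,0]
    - [93,0,0.5,0.5,0]

```text
time_s: 0.78
ee_pos: [258.6, -360.2, 390.3]
orientation: [3.14, -0.001, 0.3]
contact_force: [0.9, -0.1, -0.7]
grip_width: 93.2
grasp_force: 0.0
```

Run:
```python
from h import *
c=snap('wrist','w1');d=snap('side','s1');e=snap('scene','c1')
print(readout.sense()['ee_pos'],readout.sense()['time_s'])
o=np.zeros((600,800,3),np.uint8);o[:350,:560]=cv2.resize(c['pixels'],(560,350))
o[350:600,:400]=cv2.resize(d['pixels'][190:290,290:450],(400,250),interpolation=2)
o[350:600,400:800]=cv2.resize(e['pixels'][150:250,270:430],(400,250),interpolation=2)
cv2.imwrite('pics/m2.png',o)
```

```text
[ 257.73374589 -361.65489585  389.4824272 ] 0.925
```

View pics/m2.png

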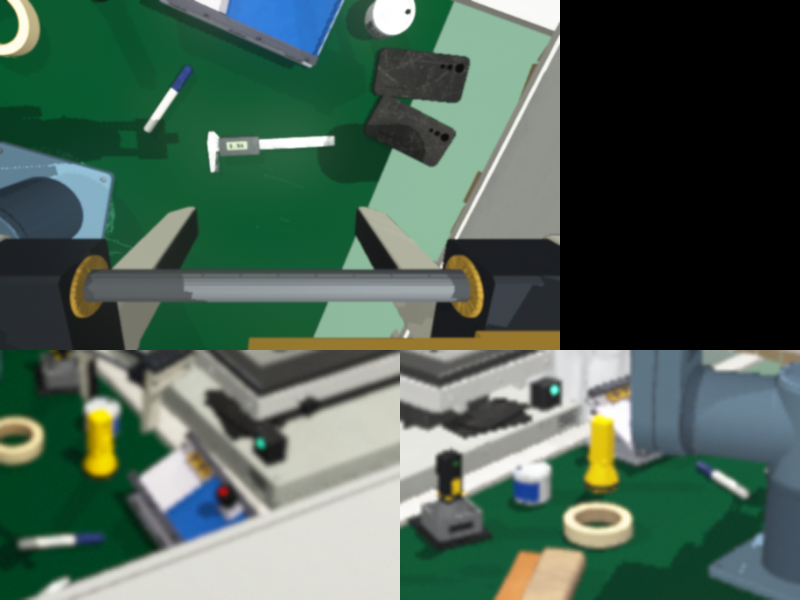

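Request:
drive_tool:
  plan:
    - [93,0.9,0.3,0.5,0]
    - [93,0.9,0.3,0.5,0]
    - [93,0.9,0.3,0.5,0]
    - [93,0.6,0.3,0,0]
    - [93,0,0,0,0]

```text
time_s: 1.55
ee_pos: [390.3, -314.2, 446.5]
orientation: [-3.139, 0.001, 0.299]
contact_force: [0.2, -1.1, 0.6]
grip_width: 93.0
grasp_force: 0.0
```

Run:
```python
from h import *
c=snap('wrist','w2')
print(readout.sense()['ee_pos'],readout.sense()['time_s'])
cv2.imwrite('pics/m3.png',cv2.resize(c['pixels'],(800,500),interpolation=2))
```

```text
[ 389.4124745  -314.45993707  446.63610773] 1.6
```

View pics/m3.png

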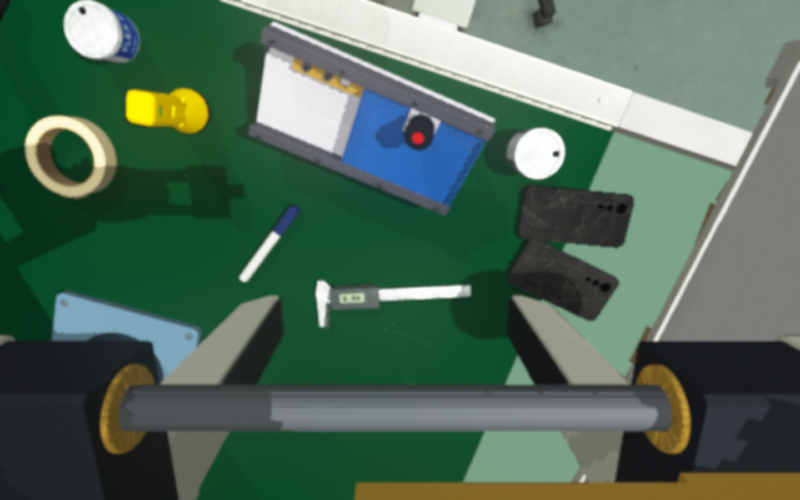

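Run:
```python
from h import *
f='w2'
P={}
for n,u,v,z in [('FL',250,132,46),('FR',445,210,46),('BL',270,26,112),('BR',493,122,112),('FLb',252,140,0),('knobtop',418,137,115),('label tin',100,30,50),('tinw',538,153,50)]:
    P[n]=onz(f,u/1.25,v/1.25,z);print(n,P[n].round(1))
for a,b in [('FL','FR'),('BL','BR'),('FL','BL'),('FR','BR')]:
    d=P[a]-P[b];print(a,b,np.linalg.norm(d[:2]).round(1),np.degrees(np.arctan2(d[1],d[0])).round(1))
# reader from scene0
print('holder/reader base', onz('scene0',290,222,0))
```

```text
FL [ 402.8 -125.2   46. ]
FR [ 382.1 -380.6   46. ]
BL [ 516.1 -143.2  112. ]
BR [ 495.5 -387.4  112. ]
FLb [ 388.5 -115.8    0. ]
knobtop [ 457.8 -316.7  115. ]
label tin [462.4  58.4  50. ]
tinw [ 482.  -464.6   50. ]
FL FR 256.3 85.4
BL BR 245.1 85.2
FL BL 114.7 171.0
FR BR 113.7 176.6
holder/reader base [467.79642438 242.96821989   0.        ]
```

Request:
drive_tool:
  plan:
    - [93,0,0,-0.6,-0.87]
    - [93,0,0,-0.6,-0.87]
    - [93,0,0,-0.6,-0.87]
    - [93,0,0,-0.6,-0.87]
    - [93,0,0,-0.6,-0.87]

```text
time_s: 2.22
ee_pos: [387.8, -314.7, 326.8]
orientation: [-3.141, 0.002, -0.086]
contact_force: [-0.5, 0.9, -0.3]
grip_width: 93.1
grasp_force: 0.0
```

Run:
```python
from h import *
c=snap('wrist','w3')
print(readout.sense()['ee_pos'],readout.sense()['orientation'],readout.sense()['time_s'])
cv2.imwrite('pics/m4.png',cv2.resize(c['pixels'][0:270,150:510],(800,600),interpolation=2))
for f in ['w2','w3']:
    p=cv2.imread(f'pics/{f}.png').astype(int);m=(p[...,2]>150)&(p[...,1]<90)&(p[...,0]<90)
    n,l,st,ce=cv2.connectedComponentsWithStats(m.astype(np.uint8));print(f,[(s[4],c.round(1).tolist()) for s,c in zip(st,ce) if 20<s[4]<5000])
```

```text
[ 386.95766905 -313.61573612  323.52832985] [-3.13682367  0.0054471  -0.08932729] 2.275
w2 [(np.int32(66), [333.9, 110.0])]
w3 [(np.int32(124), [311.2, 106.8])]
```

View pics/m4.png

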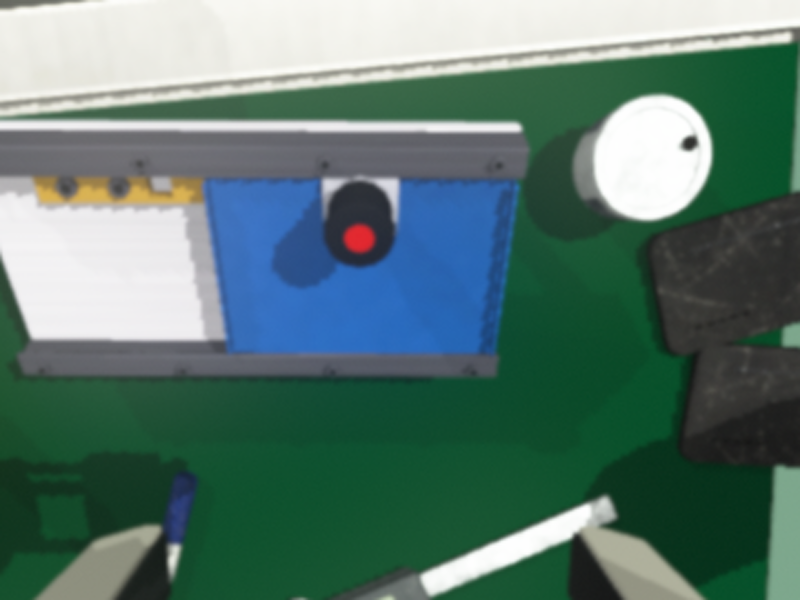

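Run:
```python
from h import *
p,e=tri(('w2',333.9,110.0),('w3',311.2,106.8));print(p.round(1),e)
s=360/800;
def px(u,v): return 150+u*s, v*s
for n,u,v in [('frontL',20,375),('frontR',497,377),('backR',522,176)]:
    for z in (46,60,115):print(n,z,onz('w3',*px(u,v),z).round(1))
yaw=-0.085;n=np.array([-np.sin(np.radians(28))*np.cos(yaw),-np.sin(np.radians(28))*np.sin(yaw),np.cos(np.radians(28))]);print(n)
for h in (13,14): print('grip',(p-h*n).round(1),'sheet z', (p-(h+27)*n).round(1))
```

```text
[ 457.5 -315.1  135.4] [np.float64(0.07120281931205254), np.float64(0.07120281931209332)]
frontL 46 [ 398.4 -120.1   46. ]
frontL 60 [ 400.6 -126.7   60. ]
frontL 115 [ 409.1 -152.6  115. ]
frontR 46 [ 374.5 -383.8   46. ]
frontR 60 [ 377.5 -381.7   60. ]
frontR 115 [ 389.1 -373.5  115. ]
backR 46 [ 479.1 -401.    46. ]
backR 60 [ 478.6 -398.3   60. ]
backR 115 [ 476.6 -387.8  115. ]
[-0.46777662  0.03985705  0.88294759]
grip [ 463.5 -315.6  123.9] sheet z [ 476.2 -316.7  100.1]
grip [ 464.  -315.7  123. ] sheet z [ 476.6 -316.7   99.2]
```

Request:
drive_tool:
  plan:
    - [60,0.92,0,-0.6,0]
    - [60,0.92,-0.05,-0.6,0]
    - [60,0,0,-0.9,0]
    - [60,0,0,-0.9,0]
    - [60,0,0,-0.9,0]

```text
time_s: 2.9
ee_pos: [461.9, -316.8, 171.2]
orientation: [-3.141, 0.001, -0.082]
contact_force: [-0.3, -0.0, 0.8]
grip_width: 60.4
grasp_force: 0.0
```

Request:
drive_tool:
  plan:
    - [60,0,0,0,0]
    - [60,0,0,0,0]
    - [60,0,0,0,0]
    - [60,0,0,0,0]
    - [60,0,0,0,0]

```text
time_s: 3.52
ee_pos: [463.2, -315.9, 173.4]
orientation: [3.141, -0.001, -0.082]
contact_force: [-0.3, 0.5, -0.2]
grip_width: 59.9
grasp_force: 0.0
```

Run:
```python
from h import *
c=snap('wrist','w4')
P=[]
for i in range(4):
    s=readout.sense();P.append(s['ee_pos']);
    imaging.camera('wrist')
print(np.array(P).round(1),s['orientation'],s['time_s'],s['contact_force'])
p=c['pixels'].astype(int);m=(p[...,2]>150)&(p[...,1]<90)&(p[...,0]<90)
n,l,st,ce=cv2.connectedComponentsWithStats(m.astype(np.uint8));print([(s[4],c.round(1).tolist()) for s,c in zip(st,ce) if 20<s[4]<5000])
uv=[c for s,c in zip(st,ce) if 20<s[4]<5000]
if uv:
    print(tri(('w2',333.9,110.0),('w3',311.2,106.8),('w4',*uv[0])))
    print(onz('w4',*uv[0],135))
```

```text
[[ 463.2 -315.9  173.2]
 [ 463.1 -315.8  173. ]
 [ 463.1 -315.8  172.9]
 [ 463.1 -315.7  172.8]] [ 3.14147264e+00 -1.15032055e-04 -8.16138007e-02] 3.725 [ 0.12871218 -0.52653784 -0.13876739]
[]
```

Request:
drive_tool:
  plan:
    - [60,-0.06,0,-0.5,0]
    - [60,0,0,-0.5,0]
    - [60,0,0,0,0]
    - [20,0,0,0,0]
    - [20,0,0,0,0]

```text
time_s: 4.4
ee_pos: [461.1, -316.2, 133.6]
orientation: [3.14, -0.001, -0.082]
contact_force: [0.1, -0.1, -0.0]
grip_width: 44.5
grasp_force: 0.0
```

Request:
drive_tool:
  plan:
    - [20,0,0,0,0]
    - [20,0,0,0,0]
    - [20,0,0,0,0]
    - [20,0,0,0,0]
    - [20,0,0,0,0]

```text
time_s: 5.03
ee_pos: [460.8, -316.1, 133.2]
orientation: [3.141, -0.001, -0.082]
contact_force: [-1.1, -1.3, 5.1]
grip_width: 28.7
grasp_force: 30.0
```

Request:
drive_tool:
  plan:
    - [20,-0.05,0.004,0.095,0]
    - [20,-0.05,0.004,0.095,0]
    - [20,-0.05,0.004,0.09,0]
    - [20,0,0,0,0]
    - [20,0,0,0,0]

```text
time_s: 5.65
ee_pos: [455.5, -315.4, 143.1]
orientation: [-3.141, -0.002, -0.082]
contact_force: [6.4, -2.7, -6.5]
grip_width: 29.1
grasp_force: 30.0
```

Request:
drive_tool:
  plan:
    - [20,-0.01,0,0.018,0]
    - [20,0.004,0.05,0,0]
    - [20,0.01,0.12,0,0]
    - [20,0.016,0.2,0,0]
    - [20,0.02,0.25,0,0]

```text
time_s: 6.28
ee_pos: [457.3, -290.7, 143.8]
orientation: [3.141, -0.002, -0.082]
contact_force: [6.7, -1.9, -6.5]
grip_width: 28.9
grasp_force: 30.0
```

Request:
drive_tool:
  plan:
    - [38,0,0,0,0]
    - [38,0,0,0,0]
    - [38,0.09,0,-0.18,0]
    - [38,0.012,0.15,0,0]
    - [38,0.02,0.25,0,0]

```text
time_s: 6.9
ee_pos: [460.8, -275.7, 136.9]
orientation: [3.139, 0.0, -0.082]
contact_force: [-0.4, -5.2, -4.8]
grip_width: 38.3
grasp_force: 3.0
```

Request:
drive_tool:
  plan:
    - [38,0.02,0.25,0,0]
    - [38,0.02,0.25,0,0]
    - [38,0.02,0.25,0,0]
    - [38,0.02,0.25,0,0]
    - [38,0,0,0,0]

```text
time_s: 7.52
ee_pos: [464.2, -233.5, 137.4]
orientation: [-3.141, 0.0, -0.081]
contact_force: [1.0, 0.4, 0.3]
grip_width: 38.0
grasp_force: 0.0
```

Request:
drive_tool:
  plan:
    - [38,0.005,0.06,0,0]
    - [38,0.005,0.06,0,0]
    - [38,0.005,0.06,0,0]
    - [38,0.005,0.06,0,0]
    - [38,0.005,0.06,0,0]

```text
time_s: 8.15
ee_pos: [465.4, -222.5, 137.4]
orientation: [-3.142, -0.0, -0.082]
contact_force: [-0.5, -1.8, -0.8]
grip_width: 37.9
grasp_force: 1.0
```

Request:
drive_tool:
  plan:
    - [38,0.004,0.05,0,0]
    - [38,0.004,0.05,0,0]
    - [38,0.004,0.05,0,0]
    - [38,0,0,0,0]
    - [38,0,0,0,0]

```text
time_s: 8.78
ee_pos: [465.8, -217.5, 137.5]
orientation: [3.14, -0.0, -0.082]
contact_force: [-0.4, -6.5, -1.6]
grip_width: 38.1
grasp_force: 3.0
```

Request:
drive_tool:
  plan:
    - [38,0.004,0.04,0,0]
    - [38,0.004,0.04,0,0]
    - [38,0,0,0,0]
    - [38,0,0,0,0]
    - [38,0,0,0,0]

```text
time_s: 9.4
ee_pos: [465.9, -216.7, 137.5]
orientation: [3.136, -0.0, -0.082]
contact_force: [-2.3, -13.9, -4.6]
grip_width: 37.8
grasp_force: 7.1
```

Request:
drive_tool:
  plan:
    - [38,-0.01,-0.13,0,0]
    - [60,0,0,0,0]
    - [60,0,0,0.3,0]
    - [60,0,0,0.8,0]
    - [60,-0.5,0,0.8,0]

```text
time_s: 10.02
ee_pos: [446.3, -218.0, 214.9]
orientation: [-3.141, -0.001, -0.08]
contact_force: [-0.4, -0.3, -0.1]
grip_width: 59.7
grasp_force: 0.0
```

Request:
drive_tool:
  plan:
    - [93,-0.9,0,0.9,0]
    - [93,-0.5,-0.2,0.9,0]
    - [93,0,-0.4,0.9,0]
    - [93,0,-0.4,0,0]
    - [93,0,0,0,0]

```text
time_s: 10.65
ee_pos: [389.5, -258.7, 321.0]
orientation: [-3.141, 0.0, -0.083]
contact_force: [-0.4, 0.1, -0.2]
grip_width: 92.7
grasp_force: 0.0
```

Run:
```python
from h import *
c=snap('wrist','w5')
s=readout.sense();print(s['ee_pos'],s['time_s'])
p=c['pixels'].astype(int);m=(p[...,2]>150)&(p[...,1]<90)&(p[...,0]<90)
n,l,st,ce=cv2.connectedComponentsWithStats(m.astype(np.uint8));uv=[(s[4],c.round(1).tolist()) for s,c in zip(st,ce) if 20<s[4]<5000];print(uv)
for t in (92,94,96,98):
    q=np.array([457.5,-315.1,135.4])+t*np.array([.0847,.9964,0])
    for pl in (0,.0075,.0125): print(t,pl,proj('w5',q+1000*pl*np.array([-.468,.04,.883])).round(1))
cv2.imwrite('pics/m5.png',cv2.resize(c['pixels'][0:270,120:480],(800,600),interpolation=2))
```

```text
[ 389.33273271 -257.94364424  320.31193027] 10.7
[(np.int32(128), [268.9, 102.9])]
92 0 [271.7 103.6]
92 0.0075 [271.  107.8]
92 0.0125 [270.4 110.6]
94 0 [269.5 103.6]
94 0.0075 [268.7 107.8]
94 0.0125 [268.2 110.6]
96 0 [267.3 103.6]
96 0.0075 [266.5 107.8]
96 0.0125 [265.9 110.6]
98 0 [265.1 103.6]
98 0.0075 [264.2 107.7]
98 0.0125 [263.6 110.6]
```

View pics/m5.png

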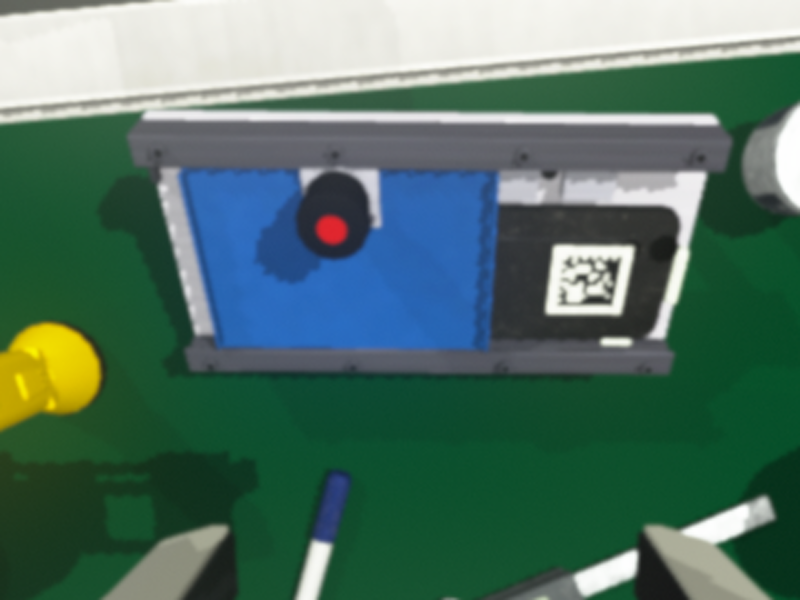

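Request:
drive_tool:
  plan:
    - [93,0,1,0.5,0]
    - [93,0,1,0.5,0]
    - [93,0,1,0.5,0]
    - [93,0,1,0,0]
    - [93,0,0,0,0]

```text
time_s: 11.32
ee_pos: [389.0, -95.5, 380.7]
orientation: [-3.14, 0.001, -0.077]
contact_force: [1.0, -0.0, 0.2]
grip_width: 93.2
grasp_force: 0.0
```

Run:
```python
from h import *
c=snap('wrist','w6')
s=readout.sense();print(s['ee_pos'],s['time_s'])
```

```text
[389.21716756 -96.93982997 380.52292937] 11.375
```

Request:
drive_tool:
  plan:
    - [93,0,1,0,0]
    - [93,0,1,0,0]
    - [93,0,1,0,0]
    - [93,0,1,0,0]
    - [93,0,1,0,0]

```text
time_s: 12.0
ee_pos: [389.7, 101.9, 380.3]
orientation: [3.141, 0.002, -0.083]
contact_force: [0.1, -0.6, 0.1]
grip_width: 92.8
grasp_force: 0.0
```

Request:
drive_tool:
  plan:
    - [93,0,1,0,0]
    - [93,0,0.5,0,0]
    - [93,0,0,0,0]
    - [93,0,0,0,0]
    - [93,0,0,0,0]

```text
time_s: 12.62
ee_pos: [389.9, 160.5, 381.1]
orientation: [3.141, 0.0, -0.083]
contact_force: [-0.4, -0.3, 0.8]
grip_width: 93.0
grasp_force: 0.0
```

Run:
```python
from h import *
c=snap('wrist','w7')
s=readout.sense();print(s['ee_pos'],s['time_s'])
o=np.zeros((600,800,3),np.uint8)
o[:400,:]=cv2.resize(c['pixels'][0:250,70:570],(800,400),interpolation=2)
k=.45
pc=np.array([(553,245),(634,247),(626,315),(546,313)])*k+[120,0];print('w5 corners',pc.tolist())
n=np.array([-.4678,.0399,.8829]);sh=np.array([476.4,-316.7,99.6])
P=[]
for u in pc:
    a,r=ray('w5',*u);t=((sh-3*n-a)@n)/(r@n);P.append(a+t*r)
P=np.array(P);print(P.round(1),P.mean(0),[np.linalg.norm(P[i]-P[i-1]).round(1) for i in range(4)])
q=proj('w6',P.mean(0));print(q)
x,y=(q-[40,25]).astype(int);x=max(0,min(560,x));y=max(0,y)
o[400:,:320]=cv2.resize(cv2.imread('pics/w6.png')[y:y+50,x:x+80],(320,200),interpolation=2);print('w6 crop',x,y)
cv2.imwrite('pics/m6.png',o)
```

```text
[389.88284716 160.56422127 381.25941815] 12.675
w5 corners [[368.85, 110.25], [405.3, 111.15], [401.7, 141.75], [365.70000000000005, 140.85]]
[[ 450.  -318.8   82.3]
 [ 445.9 -357.4   81.9]
 [ 411.4 -357.4   63.6]
 [ 415.8 -316.5   64.1]] [ 430.76751315 -337.5232731    72.96521403] [np.float64(38.8), np.float64(38.9), np.float64(39.1), np.float64(41.2)]
[507.02581855 112.56470593]
w6 crop 467 87
```

View pics/m6.png

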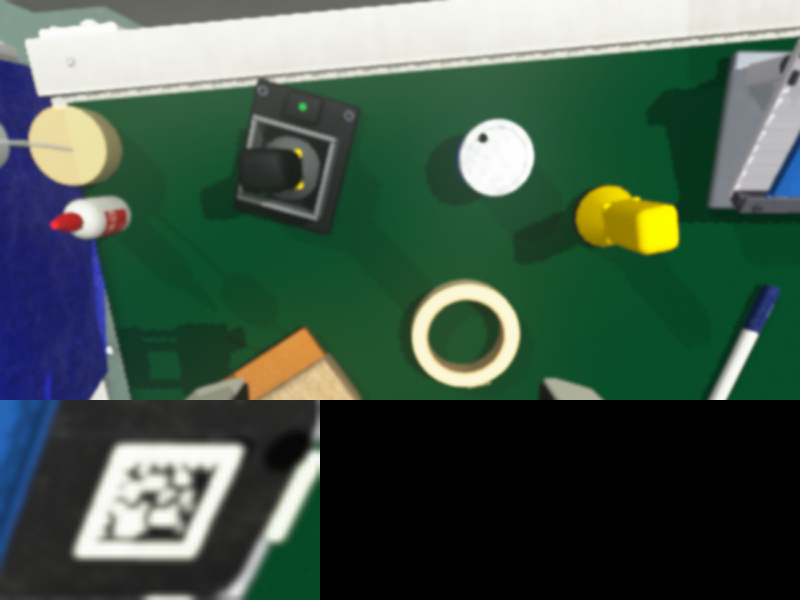

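Run:
```python
from h import *
px=lambda u,v:(70+u*.625,v*.625)
def quad(name,C,z):
    P=np.array([onz('w7',*px(*c),z)[:2] for c in C]);print(name,P.round(1).tolist(),'c',P.mean(0).round(1))
    for i in range(4):
        d=P[(i+1)%4]-P[i];print('  ',np.linalg.norm(d).round(1),np.degrees(np.arctan2(d[1],d[0])).round(1))
quad('base',[(260,80),(360,107),(330,233),(235,207)],8)
quad('cup',[(257,115),(338,137),(320,220),(238,197)],42)
print('scene handle top ray', onz('scene0',290,192,132), 'tin',onz('w7',*px(497,157),50),'yellow top',onz('w7',*px(655,228),120))
cv2.imwrite('pics/m7.png',cv2.resize(cv2.imread('pics/w7.png')[30:160,190:310],(550,596),interpolation=2))
```

```text
base [[540.5, 263.6], [511.8, 180.4], [405.7, 218.7], [436.3, 302.2]] c [473.6 241.2]
   88.1 -109.0
   112.8 160.1
   88.9 69.8
   111.1 -20.3
cup [[509.7, 262.8], [487.2, 199.0], [421.4, 221.8], [446.3, 288.6]] c [466.1 243.1]
   67.6 -109.4
   69.7 160.9
   71.3 69.6
   68.4 -22.1
scene handle top ray [450.51264132 254.42535389 132.        ] tin [460.64628894  70.72983495  50.        ] yellow top [402.8060201  -28.55164059 120.        ]
```

View pics/m7.png

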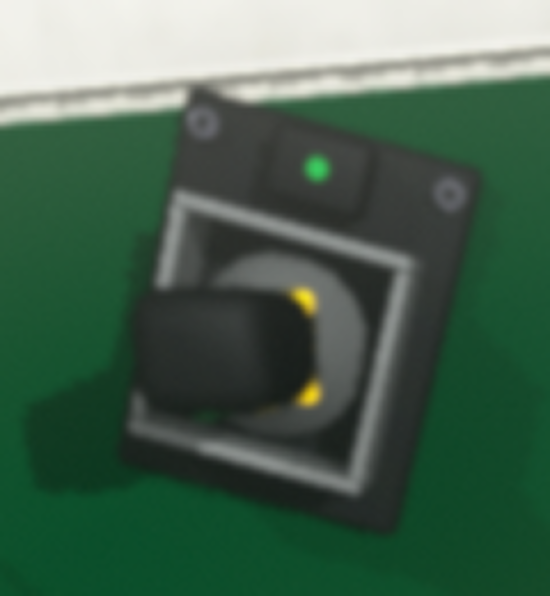

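Run:
```python
from h import *
px=lambda u,v:(190+u*120/550,30+v*120/550)
print('top',onz('w7',*px(197,348),132).round(1))
P=np.array([onz('w7',*px(*c),42)[:2] for c in [(177,192),(417,258),(358,493),(130,430)]]);print(P.round(1),P.mean(0))
# where would handle top corners appear, for yaw
K=120/550
for yaw in (-20,-5,5):
    c,s=np.cos(np.radians(yaw)),np.sin(np.radians(yaw))
    print(yaw,[((proj('w7',[467+a*c-b*s,243+a*s+b*c,z])-[190,30])/K).round().astype(int).tolist() for z in (132,58) for a,b in [(15,17),(-15,17),(-15,-17),(15,-17)]])
print(readout.sense()['ee_pos'])
```

```text
top [466.7 245.5 132. ]
[[509.9 265.4]
 [486.4 199.5]
 [421.5 224.4]
 [445.4 289.3]] [465.79942401 244.66184182]
-20 [[149, 262], [125, 389], [264, 428], [291, 302], [217, 271], [195, 378], [313, 411], [336, 305]]
-5 [[131, 279], [140, 411], [282, 411], [276, 280], [202, 286], [208, 396], [328, 397], [324, 286]]
5 [[122, 294], [153, 422], [291, 397], [263, 268], [194, 298], [219, 406], [336, 385], [313, 276]]
[389.88284716 160.56422127 381.25941815]
```

Request:
drive_tool:
  plan:
    - [93,0.48,0.525,-1,0]
    - [93,0.48,0.525,-1,0]
    - [93,0.48,0.525,-1,0]
    - [93,0.48,0.525,-1,0]
    - [93,0,0,-0.5,0]

```text
time_s: 13.3
ee_pos: [466.7, 245.6, 198.6]
orientation: [3.141, 0.003, -0.082]
contact_force: [-0.1, -0.8, 0.3]
grip_width: 93.1
grasp_force: 0.0
```

Request:
drive_tool:
  plan:
    - [93,0,0,-0.7,0]
    - [93,0,0,-0.7,0]
    - [93,0,0,-0.6,0]
    - [93,0,0,-0.4,0]
    - [93,0,0,0,0]

```text
time_s: 13.92
ee_pos: [466.0, 244.9, 104.5]
orientation: [3.141, 0.002, -0.082]
contact_force: [-1.3, -0.0, 0.3]
grip_width: 93.6
grasp_force: 0.0
```

Request:
drive_tool:
  plan:
    - [20,0,0,-0.07,0]
    - [20,0,0,0,0]
    - [20,0,0,0,0]
    - [20,0,0,0,0]
    - [20,0,0,0,0]

```text
time_s: 14.55
ee_pos: [466.6, 245.6, 102.8]
orientation: [-3.141, -0.0, -0.082]
contact_force: [-0.8, -0.8, -0.5]
grip_width: 47.4
grasp_force: 0.0
```

Request:
drive_tool:
  plan:
    - [20,0,0,0,0]
    - [20,0,0,0,0]
    - [20,0,0,0,0]
    - [20,0,0,0,0]
    - [20,0,0,0.1,0]

```text
time_s: 15.18
ee_pos: [466.1, 245.4, 106.3]
orientation: [3.141, 0.001, -0.082]
contact_force: [-0.7, 0.0, -1.9]
grip_width: 33.7
grasp_force: 30.0
```

Request:
drive_tool:
  plan:
    - [20,-0.2,0.016,0,0]
    - [20,-0.2,0.016,0,0]
    - [20,-0.2,0.016,0,0]
    - [20,0,0,0,0]
    - [20,0,0,0,0]

```text
time_s: 15.8
ee_pos: [446.0, 247.4, 108.6]
orientation: [-3.14, -0.009, -0.082]
contact_force: [5.8, -2.2, 3.3]
grip_width: 34.1
grasp_force: 30.0
```

Request:
drive_tool:
  plan:
    - [20,-0.2,0.016,0,0]
    - [20,-0.2,0.016,0,0]
    - [20,-0.2,0.016,0,0]
    - [20,0,0,0,0]
    - [20,0,0,0,0]

```text
time_s: 16.42
ee_pos: [420.7, 249.5, 107.8]
orientation: [-3.14, -0.006, -0.082]
contact_force: [5.2, -1.4, 0.4]
grip_width: 33.9
grasp_force: 30.0
```

Run:
```python
from h import *
c=snap('scene','c8');s=readout.sense();print(s['ee_pos'],s['contact_force'],s['ft_torque'])
for p in ([466,245,0],[446,245,98],[424,249,100],[424,249,160]):print(proj('c8',p))
```

```text
[420.6623544  249.51039852 107.8087635 ] [ 4.29817444 -1.40479906  1.14023431] [-0.27613105 -1.14955781 -0.01731412]
[289.955571   222.32217033]
[292.97394326 200.0554702 ]
[296.48152833 201.51444174]
[296.0459333  186.29717336]
```

Request:
drive_tool:
  plan:
    - [20,0,0,0.3,0]
    - [20,0,0,0.7,0]
    - [20,0,0,0.9,0]
    - [20,0,0,0.9,0]
    - [20,0,0,0,0]

```text
time_s: 17.1
ee_pos: [419.4, 249.9, 220.9]
orientation: [-3.139, -0.005, -0.082]
contact_force: [-0.8, -0.6, -1.4]
grip_width: 33.4
grasp_force: 30.0
```

Run:
```python
from h import *
c=snap('wrist','w9');d=snap('scene','c9');s=readout.sense();print(s['ee_pos'],s['orientation'],s['contact_force'],s['time_s'])
T=s['ee_pos'];g=np.array(T)-[0,0,3]
o=c['pixels'].copy()
big=cv2.resize(o,(800,500),interpolation=2)
cv2.imwrite('pics/m9.png',big)
# predicted nose centre & far rim per tilt; reader distance along axis 86
x=np.array([np.cos(.082),-np.sin(.082),0]);z=np.array([0,0,1.]);y=np.cross(z,x)
for th in (16,22,28,34,40):
    t=np.radians(th);ax=-x*np.sin(t)+z*np.cos(t);u=x*np.cos(t)+z*np.sin(t)
    W=g-88*ax
    print(th,'nose',proj('w9',W).round(),'far',proj('w9',W+27*u).round(),'near',proj('w9',W-27*u).round(),'sides',proj('w9',W+27*y).round(),'scene',proj('c9',W).round(1))
```

```text
[417.53738723 249.22775444 217.73423756] [ 3.14130537e+00  1.20725072e-03 -8.16741571e-02] [-0.10590694 -0.25583521 -1.52677531] 17.2
16 nose [319. 181.] far [319. 145.] near [319. 214.] sides [280. 181.] scene [293.1 192.5]
22 nose [319. 170.] far [319. 133.] near [319. 201.] sides [279. 170.] scene [291.5 191.1]
28 nose [319. 158.] far [320. 122.] near [319. 189.] sides [278. 158.] scene [290.  189.5]
34 nose [319. 147.] far [320. 111.] near [319. 177.] sides [277. 147.] scene [288.6 187.7]
40 nose [320. 136.] far [320. 101.] near [319. 165.] sides [276. 136.] scene [287.3 185.7]
```

View pics/m9.png

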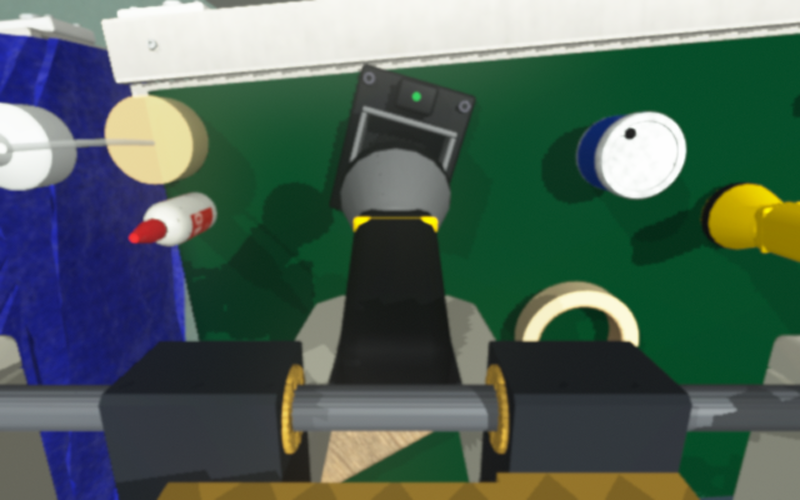

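Run:
```python
from h import *
from scipy.optimize import least_squares
T=np.array([417.5,249.2,217.7]);g=T-[0,0,3]
x=np.array([np.cos(.082),-np.sin(.082),0]);z=np.array([0,0,1.]);y=np.cross(z,x)
def pred(p,o=0):
    t=p[0];ax=-x*np.sin(t)+z*np.cos(t);u=x*np.cos(t)+z*np.sin(t);W=g-p[1]*ax+o*u
    return W,ax,np.array([proj('w9',W+27*u)[1],proj('w9',W+46*ax+15*u)[1]])
for far in (117,118.5,120):
  for jn in (172.5,174,176):
   for o in (0,):
    r=least_squares(lambda p:pred(p,o)[2]-[far,jn],[.5,88]);print(far,jn,o,np.degrees(r.x[0]).round(1),r.x[1].round(1),r.cost.round(3))
```

```text
117 172.5 0 24.0 105.2 0.0
117 174 0 24.7 102.8 0.0
117 176 0 25.7 99.9 0.0
118.5 172.5 0 22.9 106.5 0.0
118.5 174 0 23.6 104.1 0.0
118.5 176 0 24.6 101.0 0.0
120 172.5 0 21.9 107.9 0.0
120 174 0 22.6 105.4 0.0
120 176 0 23.6 102.2 0.0
```

Request:
drive_tool:
  plan:
    - [20,0,0,0.3,0]
    - [20,0,-0.2,0.5,0]
    - [20,0,-0.4,0.5,0]
    - [20,0,-0.6,0.5,0]
    - [20,0,-0.7,0.2,0]

```text
time_s: 17.82
ee_pos: [418.5, 172.9, 299.2]
orientation: [-3.141, -0.0, -0.081]
contact_force: [0.1, -0.7, -1.5]
grip_width: 33.6
grasp_force: 30.0
```

Request:
drive_tool:
  plan:
    - [20,0,-0.8,0,0]
    - [20,0,-0.8,0,0]
    - [20,0,-0.8,0,0]
    - [20,0,-0.8,0,0]
    - [20,0,-0.8,0,0]

```text
time_s: 18.45
ee_pos: [418.0, 12.4, 298.0]
orientation: [-3.141, 0.002, -0.082]
contact_force: [0.2, 0.4, -1.7]
grip_width: 33.9
grasp_force: 30.0
```

Request:
drive_tool:
  plan:
    - [20,-0.2,-0.8,0,0]
    - [20,-0.3,-0.8,0,0]
    - [20,-0.4,-0.8,0,0]
    - [20,-0.3,-0.8,0,0]
    - [20,-0.2,-0.8,0,0]

```text
time_s: 19.08
ee_pos: [361.5, -147.3, 298.1]
orientation: [-3.141, 0.001, -0.082]
contact_force: [0.5, 0.7, -1.6]
grip_width: 33.9
grasp_force: 30.0
```

Request:
drive_tool:
  plan:
    - [20,-0.1,-0.8,0,0]
    - [20,0,-0.8,0,0]
    - [20,0,-0.6,0,0]
    - [20,0,-0.4,0,0]
    - [20,0,-0.2,0,0]

```text
time_s: 19.7
ee_pos: [358.3, -259.1, 298.1]
orientation: [-3.141, 0.001, -0.082]
contact_force: [0.3, -0.1, -1.5]
grip_width: 33.7
grasp_force: 30.0
```

Request:
drive_tool:
  plan:
    - [20,-0.06,-0.4,-0.1,0]
    - [20,0,-0.5,-0.3,0]
    - [20,0,-0.5,-0.4,0]
    - [20,0,-0.3,-0.4,0]
    - [20,0,-0.1,-0.2,0]

```text
time_s: 20.32
ee_pos: [355.5, -330.9, 240.5]
orientation: [-3.139, 0.002, -0.083]
contact_force: [-0.7, -0.6, -1.4]
grip_width: 33.7
grasp_force: 30.0
```

Run:
```python
from h import *
c=snap('wrist','w10');s=readout.sense();print(s['ee_pos'],s['contact_force'],s['time_s'])
p=c['pixels'].astype(int)
# nose top edge along col 316 and label visibility
a=cv2.imread('pics/w9.png').astype(int)
print('w9',[(r,a[r,314:319].mean(0).round().astype(int).tolist()) for r in range(108,126,2)])
print('w10',[(r,p[r,314:319].mean(0).round().astype(int).tolist()) for r in range(70,182,4)])
for f,q in(('w9',a),('w10',p)):
    m=(q[...,2]>180)&(q[...,1]>140)&(q[...,0]<90);m[:, :250]=0;m[:,400:]=0;m[:140]=0;m[210:]=0
    ys,xs=np.nonzero(m);print(f,'ring',xs.min(),xs.max(),ys.min(),ys.max(),np.median(ys))
L=np.array([430.8,-337.5,73]);print('label px',proj('w10',L))
```

```text
[ 355.42151317 -330.73542129  240.07930847] [-0.39006745 -0.1078118  -1.63939207] 20.375
w9 [(108, [37, 40, 37]), (110, [42, 44, 41]), (112, [40, 43, 40]), (114, [38, 40, 37]), (116, [39, 42, 39]), (118, [69, 71, 68]), (120, [121, 123, 119]), (122, [129, 131, 127]), (124, [129, 131, 127])]
w10 [(70, [108, 113, 112]), (74, [113, 116, 114]), (78, [240, 246, 244]), (82, [255, 255, 255]), (86, [206, 215, 212]), (90, [243, 247, 247]), (94, [243, 247, 246]), (98, [167, 174, 171]), (102, [204, 212, 210]), (106, [235, 241, 240]), (110, [208, 215, 213]), (114, [93, 99, 96]), (118, [124, 129, 125]), (122, [196, 199, 195]), (126, [195, 199, 194]), (130, [196, 200, 194]), (134, [197, 200, 195]), (138, [196, 200, 195]), (142, [196, 200, 195]), (146, [196, 199, 194]), (150, [196, 199, 195]), (154, [196, 200, 194]), (158, [196, 200, 194]), (162, [193, 197, 192]), (166, [197, 201, 196]), (170, [62, 68, 65]), (174, [54, 132, 149]), (178, [56, 61, 58])]
w9 ring 283 349 173 183 176.0
w10 ring 282 350 173 184 176.0
label px [318.11901958  99.99046271]
```

Request:
drive_tool:
  plan:
    - [20,0,0,-0.15,0]
    - [20,0,0,-0.25,0]
    - [20,0,0,-0.25,0]
    - [20,0,0,-0.12,0]
    - [20,0,0,0,0]

```text
time_s: 21.0
ee_pos: [356.0, -330.4, 211.4]
orientation: [-3.141, 0.001, -0.082]
contact_force: [-0.2, -0.0, -1.8]
grip_width: 33.6
grasp_force: 30.0
```

Run:
```python
from h import *
c=snap('wrist','w11');s=readout.sense();print(s['ee_pos'],s['contact_force'],s['time_s'])
p=c['pixels'].astype(int)
print([(r,p[r,314:319].mean(0).round().astype(int).tolist()) for r in range(30,126,4)])
n=np.array([-.4678,.0399,.8829]);xs=np.cross([.0816,.9967,0],n);L=np.array([430.8,-337.5,73])
print('pred label', [proj('w11',L+k*xs).round() for k in(-19,0,19)])
```

```text
[ 356.12710655 -330.63029093  211.77518227] [-0.04497614 -0.1988622  -3.08091931] 21.05
[(30, [221, 215, 214]), (34, [251, 249, 249]), (38, [250, 248, 248]), (42, [251, 250, 250]), (46, [229, 227, 228]), (50, [99, 99, 99]), (54, [101, 104, 104]), (58, [102, 104, 103]), (62, [102, 105, 104]), (66, [107, 111, 110]), (70, [109, 112, 112]), (74, [106, 109, 108]), (78, [255, 255, 255]), (82, [255, 255, 255]), (86, [187, 197, 194]), (90, [250, 252, 252]), (94, [251, 253, 252]), (98, [144, 150, 148]), (102, [178, 185, 183]), (106, [226, 233, 231]), (110, [250, 252, 252]), (114, [97, 103, 100]), (118, [124, 128, 125]), (122, [196, 200, 195])]
pred label [array([319., 122.]), array([319., 101.]), array([319.,  77.])]
```

Request:
drive_tool:
  plan:
    - [20,0,-0.02,-0.05,0]
    - [20,0,0,0,0]
    - [20,0,0,0,0]
    - [20,0,0,0,0]
    - [20,0,0,0,0]

```text
time_s: 21.68
ee_pos: [356.1, -331.5, 209.8]
orientation: [3.141, -0.0, -0.082]
contact_force: [0.2, -0.2, -0.8]
grip_width: 34.0
grasp_force: 30.0
```

Request:
drive_tool:
  plan:
    - [20,0,0,0,0]
    - [20,0,0,0,0]
    - [20,0,0,0,0]
    - [20,0,0,0,0]
    - [20,0,0,0,0]

```text
time_s: 22.3
ee_pos: [356.1, -331.5, 209.8]
orientation: [-3.142, -0.0, -0.082]
contact_force: [0.7, 0.1, -1.3]
grip_width: 33.7
grasp_force: 30.0
```

Request:
drive_tool:
  plan:
    - [20,0,0,0,0]
    - [20,0,0,0,0]
    - [20,0,0,0,0]
    - [20,0,0,0,0]
    - [20,0,0,0,0]

```text
time_s: 22.92
ee_pos: [356.1, -331.5, 209.8]
orientation: [-3.142, 0.0, -0.082]
contact_force: [0.4, 0.3, -1.2]
grip_width: 33.6
grasp_force: 30.0
```

Request:
drive_tool:
  plan:
    - [20,0,0,0,0]
    - [20,0,0,0,0]
    - [20,0,0,0,0]
    - [20,0,0,0,0]
    - [20,0,0,0,0]

```text
time_s: 23.55
ee_pos: [356.1, -331.5, 209.8]
orientation: [-3.142, -0.0, -0.082]
contact_force: [0.3, -0.2, -0.0]
grip_width: 33.5
grasp_force: 30.0
```

Request:
drive_tool:
  plan:
    - [20,0,0,0.3,0]
    - [20,0,0,0.6,0]
    - [20,0,0.2,0.6,0]
    - [20,0,0.4,0.5,0]
    - [20,0,0.6,0.25,0]

```text
time_s: 24.18
ee_pos: [356.3, -283.4, 301.5]
orientation: [3.14, -0.002, -0.083]
contact_force: [-0.3, 0.1, -1.7]
grip_width: 33.9
grasp_force: 30.0
```

Request:
drive_tool:
  plan:
    - [20,0,0.8,0,0]
    - [20,0.1,0.8,0,0]
    - [20,0.2,0.8,0,0]
    - [20,0.3,0.8,0,0]
    - [20,0.3,0.8,0,0]

```text
time_s: 24.8
ee_pos: [391.8, -121.5, 299.9]
orientation: [-3.141, -0.0, -0.082]
contact_force: [1.1, -1.0, -1.8]
grip_width: 33.7
grasp_force: 30.0
```

Request:
drive_tool:
  plan:
    - [20,0.3,0.8,0,0]
    - [20,0.3,0.8,0,0]
    - [20,0.2,0.8,0,0]
    - [20,0,0.8,0,0]
    - [20,0,0.8,0,0]

```text
time_s: 25.42
ee_pos: [423.2, 38.4, 299.8]
orientation: [-3.141, 0.0, -0.081]
contact_force: [0.2, 1.2, -1.1]
grip_width: 33.6
grasp_force: 30.0
```

Request:
drive_tool:
  plan:
    - [20,0,0.8,0,0]
    - [20,0,0.8,0,0]
    - [20,0,0.8,0,0]
    - [20,0,0.6,0,0]
    - [20,0,0.3,0,0]

```text
time_s: 26.05
ee_pos: [423.1, 170.0, 299.8]
orientation: [-3.142, 0.0, -0.08]
contact_force: [-0.8, 0.3, -1.0]
grip_width: 33.9
grasp_force: 30.0
```

Request:
drive_tool:
  plan:
    - [20,0.02,0.5,-0.2,0]
    - [20,0,0.7,-0.4,0]
    - [20,0,0.5,-0.7,0]
    - [20,0,0.28,-0.8,0]
    - [20,0,0,-0.8,0]

```text
time_s: 26.68
ee_pos: [424.5, 248.3, 182.9]
orientation: [-3.142, -0.0, -0.081]
contact_force: [0.2, 0.1, -2.3]
grip_width: 33.7
grasp_force: 30.0
```

Request:
drive_tool:
  plan:
    - [20,0,0,-0.5,0]
    - [20,0,0,-0.2,0]
    - [20,0,0,0,0]
    - [20,0,0,0,0]
    - [20,0,0,0,0]

```text
time_s: 27.3
ee_pos: [425.4, 247.8, 156.7]
orientation: [-3.141, -0.002, -0.082]
contact_force: [-0.3, -0.4, -0.6]
grip_width: 34.2
grasp_force: 30.0
```

Request:
drive_tool:
  plan:
    - [20,-0.03,0.03,-0.3,0]
    - [20,0,0,-0.4,0]
    - [20,0,0,-0.35,0]
    - [20,0,0,-0.15,0]
    - [20,0,0,0,0]

```text
time_s: 27.92
ee_pos: [423.4, 248.9, 107.2]
orientation: [3.141, 0.001, -0.082]
contact_force: [-0.3, 0.3, -2.0]
grip_width: 34.0
grasp_force: 30.0
```

Request:
drive_tool:
  plan:
    - [20,0,0,-0.05,0]
    - [20,0,0,0,0]
    - [20,0.15,-0.012,0,0]
    - [20,0.15,-0.012,0,0]
    - [20,0,0,0,0]

```text
time_s: 28.55
ee_pos: [432.8, 248.3, 105.2]
orientation: [3.141, 0.007, -0.082]
contact_force: [-8.4, 3.2, 2.5]
grip_width: 33.9
grasp_force: 30.0
```

Request:
drive_tool:
  plan:
    - [20,0.15,-0.012,0,0]
    - [20,0.15,-0.012,0,0]
    - [20,0.15,-0.012,0,0]
    - [20,0,0,0,0]
    - [20,0,0,0,0]

```text
time_s: 29.18
ee_pos: [450.8, 247.2, 105.3]
orientation: [-3.141, 0.006, -0.082]
contact_force: [-7.6, 2.3, 2.3]
grip_width: 34.1
grasp_force: 30.0
```

Request:
drive_tool:
  plan:
    - [20,0.15,-0.012,0,0]
    - [20,0.15,-0.012,0,0]
    - [20,0.15,-0.012,0,0]
    - [20,0,0,0,0]
    - [20,0,0,0,0]

```text
time_s: 29.8
ee_pos: [469.2, 245.7, 105.5]
orientation: [-3.141, 0.006, -0.082]
contact_force: [-7.2, 3.0, 2.6]
grip_width: 33.9
grasp_force: 30.0
```

Run:
```python
from h import *
c=snap('wrist','w12');s=readout.sense();print(s['ee_pos'],s['contact_force'],s['time_s'])
p=c['pixels'].astype(int)
m=(p[...,2]>180)&(p[...,1]>140)&(p[...,0]<90);m[:, :250]=0;m[:,400:]=0;m[:140]=0;m[280:]=0
ys,xs=np.nonzero(m);print('ring',xs.min(),xs.max(),ys.min(),ys.max(),np.median(ys))
T=np.array(s['ee_pos']);g=T-[0,0,3];x=np.array([np.cos(.082),-np.sin(.082),0]);z=np.array([0,0,1.])
for th in(-5,0,5,10,15,29.7):
    t=np.radians(th);ax=-x*np.sin(t)+z*np.cos(t);u=x*np.cos(t)+z*np.sin(t);W=g-88*ax
    print(th,proj('w12',W+27*u)[1].round(1),proj('w12',W+46*ax+15*u)[1].round(1))
print([(r,p[r,314:319].mean(0).round().astype(int).tolist()) for r in range(110,215,5)])
```

```text
[469.24305456 245.76387694 105.45325924] [-7.16934428  3.27653427  3.58413067] 29.85
ring 285 347 215 224 217.0
-5 183.9 216.8
0 173.6 211.2
5 163.3 205.9
10 153.2 200.9
15 143.3 196.2
29.7 115.1 184.4
[(110, [70, 96, 59]), (115, [58, 66, 57]), (120, [64, 67, 65]), (125, [60, 63, 61]), (130, [47, 50, 49]), (135, [44, 47, 46]), (140, [42, 44, 42]), (145, [40, 42, 40]), (150, [40, 42, 40]), (155, [36, 38, 36]), (160, [45, 46, 44]), (165, [38, 40, 38]), (170, [85, 87, 85]), (175, [147, 149, 145]), (180, [84, 86, 83]), (185, [104, 106, 102]), (190, [105, 107, 104]), (195, [107, 109, 106]), (200, [108, 110, 107]), (205, [108, 110, 107]), (210, [118, 120, 117])]
```

Request:
drive_tool:
  plan:
    - [20,-0.06,0,-0.05,0]
    - [45,0,0,0,0]
    - [70,0,0,0,0]
    - [93,0,0,0,0]
    - [93,0,0,0,0]

```text
time_s: 30.48
ee_pos: [469.6, 245.0, 103.9]
orientation: [-3.142, -0.0, -0.082]
contact_force: [-0.6, 0.2, -0.4]
grip_width: 69.6
grasp_force: 0.0
```

Request:
drive_tool:
  plan:
    - [93,0,0,0,0]
    - [93,0,0,0.4,0]
    - [93,0,0,0.9,0]
    - [93,0,0,1,0]
    - [93,0,0,1,0]

```text
time_s: 31.1
ee_pos: [469.3, 245.1, 238.2]
orientation: [-3.141, -0.001, -0.082]
contact_force: [0.5, 0.0, -0.5]
grip_width: 92.9
grasp_force: 0.0
```

Request:
drive_tool:
  plan:
    - [93,-0.4,-0.4,1,0]
    - [93,-0.5,-0.5,1,0]
    - [93,-0.5,-0.6,1,0]
    - [93,-0.5,-0.6,0.9,0]
    - [93,0,0,0,0]

```text
time_s: 31.72
ee_pos: [393.2, 160.3, 396.2]
orientation: [-3.14, -0.008, -0.083]
contact_force: [0.3, 0.3, -0.1]
grip_width: 92.9
grasp_force: 0.0
```

Run:
```python
from h import *
c=snap('wrist','w13');s=readout.sense();print(s['ee_pos'],s['contact_force'],s['time_s'])
p=c['pixels']
# yellow marks near ring, and dark handle mask fit
g0=cv2.cvtColor(p,cv2.COLOR_BGR2GRAY)
m=(p[...,2].astype(int)>150)&(p[...,1]>110)&(p[...,0]<90)
q=proj('w13',[467,244.5,60]);print('ring pred',q)
x,y=q.astype(int);ys,xs=np.nonzero(m[y-40:y+40,x-60:x+60]);print('yellow',xs.mean()+x-60,ys.mean()+y-40,len(xs),xs.min()+x-60,xs.max()+x-60,ys.min()+y-40,ys.max()+y-40)
for cxy in ([467,244.5],[471,244.5],[463,244.5]):
  for th in (-8,0,8):
    t=np.radians(th);W=np.array([*cxy,12.]);ax=np.array([-np.sin(t),0,np.cos(t)])
    print(cxy,th,'top',proj('w13',W+120*ax).round(1),'ring',proj('w13',W+46*ax).round(1))
t=proj('w13',[467,244.5,132]).astype(int);cr=g0[t[1]-32:t[1]+32:4,t[0]-60:t[0]+80:5];print(t);print('\n'.join(' '.join('%3d'%v for v in r) for r in cr))
```

```text
[393.30545829 160.84279051 393.98067883] [0.03967747 0.28540382 0.1310462 ] 31.775
ring pred [249.58633123 109.40105395]
yellow 258.43333333333334 106.19999999999999 30 256 260 95 119
[467, 244.5] -8 top [236.   95.2] ring [249.3 104.4]
[467, 244.5] 0 top [237.9 110.5] ring [249.9 109.4]
[467, 244.5] 8 top [240.2 125.4] ring [250.6 114.3]
[471, 244.5] -8 top [235.5  91.5] ring [248.9 101.3]
[471, 244.5] 0 top [237.4 106.9] ring [249.5 106.3]
[471, 244.5] 8 top [239.7 121.9] ring [250.2 111.2]
[463, 244.5] -8 top [236.5  98.9] ring [249.7 107.5]
[463, 244.5] 0 top [238.4 114.1] ring [250.3 112.4]
[463, 244.5] 8 top [240.7 129. ] ring [250.9 117.3]
[237 110]
 76  77  76  76  75  74  74  74  73  73  72 117  96  65  57  51  54  58  60  51  61  62  90  91  65  71  71  72
 75  75  74  73  74  72  71  71  72  71  70 142  93 135 132  79  51  48  48  55  59  59  62  58  65  69  70  71
 73  73  73  72  72  71  71  70  71  69  58 135  62  47  57 101 141 120  71  59  58  59  60  55  63  68  68  69
 73  72  72  71  71  70  69  68  68  64  53 112  64  79 106 110 101  70 108 142 112  63  58  53  62
[... 656 characters left out ...]
  48  49  55  55  57  61  61
 59  64  63  62  62  52  45  46  45  43  38  35  35  35  35  36 147  87  66  73  69  47  52  55  55  56  58  62
 58  63  61  62  59  45  44  45  43  58  55  36  43  52  60  62  71  68  34 111  57  44  54  54  53  54  56  61
 57  62  61  61  59  44  44  44  43  76  75  59  47  37  36  42  42  39  33 127  48  41  53  53  54  54  56  61
 60  61  60  59  56  44  43  43  42  34  50  90 138 106  79  59  45  36  33 116  44  40  52  53  53  54  57  60
 60  60  59  59  58  43  42  42  42  34  32  34  35  67 124 136 103  69  46  93  43  47  52  54  54  54  58  60
 59  59  58  58  58  56  51  52  54  57  49  44  35  31  29  35  73 121 121  71  43  49  52  52  53  54  58  59
```

```bash
python3 -c "
from h import *
print(workorder.finish_job())"
```

```text
the job is handed in; nothing more can be done
None
```

The job is handed in, though `finish_job` gave no verdict. The cover is locked in its second hole about 94 mm open. I held the reader on the label for 2.3 s at about 30° tilt, against the plate's 28°, then stood it back upright in its holder about 5 mm off centre.

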